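# Stand the practice panel up in the service stand to reach its underside

### The arm

A 6-joint arm with a two-finger parallel gripper is mounted at the origin on a cart in front of the work surface, level with it; the furniture and walls round the work are solid. World frame = base frame: x ahead of the robot, y to its left, z up, the work surface at z = 0. Lengths are in mm, angles in rad, forces in N, time in s.
With the tool pointing down it reaches from about 350 to 1000 mm from the base axis. Payload 7.1 kg.
Tool frame: the origin (TCP) lies on the mounting face of the last link; the fingertips stand 173 mm ahead of it and the grasp point (between the pads) lies 155 mm ahead of it; z points along the fingers, y is the line along which they close (so a half turn about z gives the same grasp; the last joint's range is limited). The gripper opens to 85 mm and grips with 20 to 120 N. Pads are 22 mm wide; open, the fingers measure 114 mm over their backs; the gripper's body (76 mm by 85 mm) begins 54 mm behind the grasp point. The pads swing forward as they close: fully open they stand 13 mm farther back than shut.
Start: joints at [1.313, 0.423, 1.63, -0, 1.089, -0.019], TCP at [147.805, 607.256, 404.719] pointing down, gripper open.
Joint ranges: [-3, 3], [-0.9, 2.11], [0.09, 2.58], [-1.31, 4.45], [0.11, 2.69], [-2.54, 2.54]. Speed limits (rad/s): [2.39, 2.39, 3.01, 3.14, 3.14, 3.14].

### API

Orientations are given as a rotation vector (axis times angle).
In Python, from rig import robot gives the robot as it stands.
- The arm moves only by the tool advance, called after "Request:" as name(argument=value, ...) on one line, values as JSON. Schema: {"type":"object","properties":{"segments":{"type":"array","items":{"type":"number"},"minItems":7,"maxItems":35},"grip_n":{"type":"number"},"only":{"type":"string"},"quiet":{"type":"boolean"},"lines":{"type":"string"}},"required":["segments"],"additionalProperties":false}. segments is one flat list of numbers that holds 1 to 5 rows one after another, with no inner brackets; each row has 7 numbers: dx, dy, dz in fractions of the full range, 1 being 400 mm, then a rotation vector rx, ry, rz in fractions of the full range, 1 being 2 pi rad, then the finger opening in mm; each row shifts and turns the commanded pose from where the row before left it, along the tool's axes as they then stand; what a row does not reach is not made up. A row lasts 1/12 s, in which the tool goes at most 41.7 mm and 0.125 rad, less where a joint would pass 70% of its speed; a pose out of reach is approached as far as the arm can. The fingers move at their own pace and stop on an object; grip_n is the grip in N (left out, the last holds). Time passes only in rows, so rows that do not move let the fingers close. The tool returns the time, the measured TCP pose, the force, the opening and the grip force at its end. only (a regular expression) keeps the lines of the reply that match it, lines (a string "A,B") keeps lines A to B, and quiet returns only ok. Shift and turn numbers lie between -1 and 1, and a call with a number outside is refused. Input that does not fit is refused with a message, and nothing moves.
- robot.read_state(): the state, without advancing time (a new reading comes with each control period).
- robot.snapshot(name): name is "scene" or "top"; returns the picture (400x640x3 uint8, blue, green, red); there is no depth.
- robot.camera_model(name): a dict with "mtx" (3x3 intrinsics, pixels), "k1" (the pictures are not rectified: a ray, as slopes to the right and down, at radius r is drawn at 1 + k1 r^2 times it, then the intrinsics apply), "R" (3x3) and "t" (3): a world point X has camera coordinates R X + t. Camera axes: x right, y down, z forward; pixel columns grow to the right and rows downward; lengths in mm; the calibration is good to about 2 mm. A picture is of the moment at which its call begins. camera_model takes no time and is no camera call.
- robot.hand_in(): hands the job in; it is judged then, once.
Trained networks look in the newest picture that a camera, given by its name, has taken for a name from the list of things; names that differ only in an ending like _2 or _b are one class to them, and where a whole thing is asked for, a point or a joint stands for the part that bears it (a point fixed in the world has none). Each returns a list of dicts, best first, with "conf" (0 to 1); they miss things now and then, are a little off and sometimes report something else, mostly with a low value. They report only what shows in the picture. A call takes as long as a camera call.
- robot.boxes_of(camera, query): "centre" ([x, y, z] in mm, in world coordinates, good to about 4 mm: the middle of the surface that is visible of it).
The state is a dict: "time": time; "q": joint angles; "joint_velocities": joint speeds; "joint_efforts": joint torques, N m; "position": TCP position; "ee_rot": TCP orientation; "contact_force": force on the tool from outside, world axes, zero at the start; "ft_torque": the same for the moment, N m; "opening": finger opening in mm; "gripper_force": force on a finger pad.
Only numpy, scipy, OpenCV 4.12 (cv2) and the standard library are available. Lean on these libraries where they do the work, as an engineer would, in place of code of your own. Each camera call takes 0.05 s, during which the arm holds its last target. There are 200 camera calls.

### The job

The flat practice panel lies on its four feet in front of the service stand, and its underside has to be worked on. Slide it squarely between the stand's guide ears until its edge meets the two uprights, then, without lifting that edge off the bench any higher than it already lies, tip the panel up on it until it leans flat against both uprights with its feet facing out. Then press the stand's clamp rail down until it sits on the panel's top edge, let go, and leave the other things on the bench where they are.

Things in the scene. Friction and masses are not known exactly. Their poses are not given: they have to be found in the camera images.
- panel: Practice panel, about 0.24 kg: acrylic sheet 215 mm (own x) by 190 mm (own y), 4 mm thick, on four round feet 38 mm tall, 26 mm across, at x +/-88, y +/-75 mm. Origin: centre, at the level of the foot ends; z out of the component side (parts to 22 mm tall, none within 18 mm of the rim). It starts flat, feet down, +y edge to the stand. Finished: z is 102 deg from vertical, feet to the open side.
- low_edge (a point): Middle of the panel's +y edge (the one nearest the stand), halfway through the sheet. 40 mm above the bench while the panel lies flat; pushed home against the uprights it then lies at the stand's x = 8 mm. It becomes the lower edge: as the other edge is raised it slides down the uprights to the bench.
- free_edge (a point): Middle of the panel's -y edge (away from the stand), halfway through the sheet, 190 mm from low_edge; the edge to raise, which becomes the top edge. Under it is a gap of 38 mm to the bench, clear of feet for 62 mm to either side of the middle.
- stand: Service stand, screwed down, cannot move: two uprights, each 22 mm wide, at y +/-109 mm, 267 mm long, leaning back 12 deg, open between them. Origin: on the bench midway between the uprights, where their front faces meet the bench; x points back (the way to push the panel), z up. Front faces lie at x = 0.2126 z. Feet and stays reach back to x = 138 mm.
- ear_left (a point): Front tip of the sheet-steel guide ear at the stand's +y side (mirrored at -y), 36 mm above the bench. Ears are 50 mm tall (z 11 to 61 mm), 2.5 mm thick; they stand 224 mm apart from the uprights forward to x = -24 mm of the stand, then flare to 262 mm apart at x = -54 mm, so they centre the panel to 4.5 mm.
- rail (a joint): Clamp rail: how far it is pressed down along the uprights, m. 0 is fully up (starts 0 to 0.006); friction of about 4.5 N holds it where it is left; it meets the standing panel's top edge at 0.030 (with no panel it stops at 0.036). Its front lip (middle 100 mm) hangs 13 mm below it, leaving a 12 mm gap to the uprights' plane for the panel's edge. Raised, it clears the panel as it is tipped.
- rail_pad (a point): Middle of the top of the rubber thumb pad (70 mm along the rail, 34 mm across, tilted 12 deg with the stand) on the clamp rail: the place to press. Moves with the rail; rail up, about 237 mm above the bench and 53 mm behind the stand's origin.
- block: Bystander, to be left alone: plug-in component block, 26x52x19 mm, loose behind the uprights. Origin: centre of its underside.
- starter: Bystander, to be left alone: small white can with two pins, 21 mm across, 39 mm tall, loose behind the uprights. Origin: centre of its underside.
- pliers: Bystander, to be left alone: long-nose pliers, 151 mm, lying flat at the right front. Origin: centre of its underside.
- driver: Bystander, to be left alone: slim screwdriver, 135 mm, lying flat at the right front. Origin: centre of its underside.

How it is judged (in metres and radians):
On the way, in this order (a step that is already met when the one before it is completed fails the run):
1. the panel, still lying flat, has been slid between the guide ears and its low edge is at the uprights (stand x of low_edge beyond -10 mm, within 10 mm of the middle sideways) (angle between panel's own z axis and vertical below 0.12 rad and x of low_edge in the frame of stand above -0.01 m and y of low_edge in the frame of stand between -0.01 and 0.01 m), for 0.1 s.
2. the panel leans upright against both uprights, its lower edge on the bench, while the clamp rail is still raised (less than 15 mm down) (angle between panel's own z axis and vertical between 1.7 and 1.86 rad and x of low_edge in the frame of stand between -0.012 and 0.01 m and y of low_edge in the frame of stand between -0.01 and 0.01 m and height (world z) of low_edge below 0.012 m and angle between the x axis of panel and the y axis of stand, either way round below 0.07 rad and value of joint rail below 0.015 m), for 0.2 s.
At the end, for the whole second after the job is handed in: Panel at rest, feet out, leaning on the uprights (z 97 to 107 deg from vertical, square within 4 deg); middle of its low edge below 12 mm, within 10 mm of the stand's middle sideways, 12 mm before to 10 mm behind the uprights' foot line; rail on its top edge (26.5 to 33.5 mm) (angle between panel's own z axis and vertical between 1.7 and 1.86 rad and x of low_edge in the frame of stand between -0.012 and 0.01 m and y of low_edge in the frame of stand between -0.01 and 0.01 m and height (world z) of low_edge below 0.012 m and angle between the x axis of panel and the y axis of stand, either way round below 0.07 rad and value of joint rail between 0.0265 and 0.0335 m and linear speed of panel below 0.02 m/s and velocity of joint rail below 0.01 m/s); the robot touches nothing.
It fails at once if the panel's low edge is lifted clear: its middle rises above 75 mm (it lies at 40 mm at the start) (height (world z) of low_edge above 0.075 m).
It fails at once if one of the other loose things on the bench is displaced by more than 20 mm (distance of any of block, starter, pliers, driver from where it was at the start of the episode above 0.02 m).
It also fails if it takes over 72 s, if anything falls off the work surface, if the arm or the gripper's body presses on something with over 40 N, if the wrist force passes 120 N, or if a joint passes its speed limit or range.

## Working session

There is one attempt and no reset: what is moved stays moved. The work goes in short steps, Python scripts to look and compute and a tool call to move; the robot and the scene stay as the last step left them, time stands still between calls to the robot, and variables do not carry over. Pictures are saved under pics/ and viewed, at most 10 in all, crops included, and the job is handed in when it is done.

```bash
ls; mkdir -p pics
```

Run:
```python
from rig import robot
import cv2
for n in("scene","top"):
    im=robot.snapshot(n); cv2.imwrite(f"pics/{n}0.png",im)
    for q in ["panel","low_edge","free_edge","stand","ear_left","rail","rail_pad","block","starter","pliers","driver"]:
        print(n,q,[([round(v) for v in d["centre"]],round(d["conf"],2)) for d in robot.boxes_of(n,q)[:3]])
s=robot.read_state();print(s["time"],s["position"],s["ee_rot"],s["contact_force"],s["opening"])
```

```text
pics
scene panel [([533, 172, 43], 0.91)]
scene low_edge [([534, 174, 40], 0.77)]
scene free_edge [([534, 170, 43], 0.83)]
scene stand [([576, -68, 120], 0.67)]
scene ear_left [([576, -66, 116], 0.93)]
scene rail [([612, -69, 231], 0.93)]
scene rail_pad [([346, -387, 10], 0.68), ([609, -70, 228], 0.58)]
scene block [([670, -77, 12], 0.43)]
scene starter []
scene pliers [([368, -241, 11], 0.65)]
scene driver [([344, -388, 9], 0.71)]
top panel [([548, 177, 40], 0.78)]
top low_edge [([547, 182, 44], 0.81)]
top free_edge [([545, 175, 48], 0.72)]
top stand [([625, -64, 225], 0.9)]
top ear_left [([623, -69, 228], 0.68)]
top rail [([615, -64, 232], 0.66)]
top rail_pad [([618, -59, 229], 0.69)]
top block []
top starter []
top pliers [([374, -238, 9], 0.53), ([546, 182, 49], 0.39)]
top driver [([349, -386, 12], 0.63), ([616, -62, 228], 0.35)]
1.2 [147.79645284 607.26014237 404.7364838 ] [-3.74207667e-01 -3.11921392e+00  6.08216185e-06] [-0.10983286 -0.56338763 -0.62115218] 85.53022699553703
```

View pics/scene0.png

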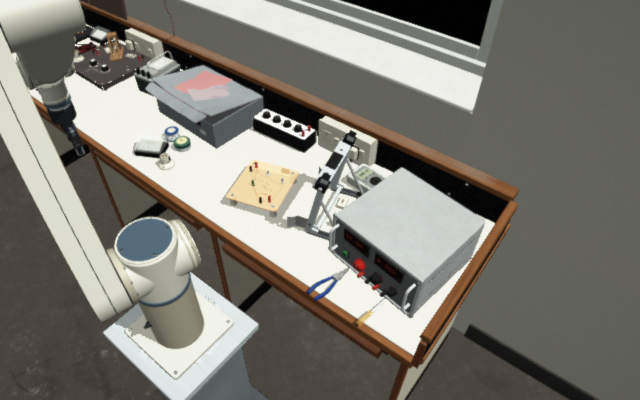

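View pics/top0.png

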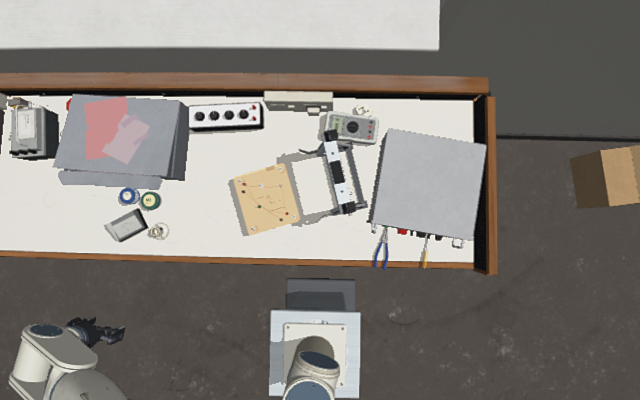

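The scene picture shows the panel (about pixel 262,188) left of the stand (335,185), with the supply box on the right. The top picture shows the panel at (265,200), the ears at (285–325, 157 and 222) and the rail running from (330,135) to (350,210). Next I'll enlarge the top view to pick out corners.

Run:
```python
import cv2
im=cv2.imread("pics/top0.png")[120:250,220:380]
cv2.imwrite("pics/top0c.png",cv2.resize(im,None,fx=4.6,fy=4.6,interpolation=cv2.INTER_CUBIC))
from rig import robot
for n in("top","scene"): print(robot.camera_model(n))
```

```text
{'mtx': array([[394.11119184,   0.        , 325.87375618],
       [  0.        , 394.11119184, 193.5524409 ],
       [  0.        ,   0.        ,   1.        ]]), 'k1': -0.042993167912375604, 'R': array([[ 0.02020767, -0.99968004, -0.01521437],
       [-0.9973638 , -0.01909541, -0.07000588],
       [ 0.06969296,  0.01658892, -0.99743055]]), 't': array([ -40.60968816,  564.42683073, 1377.8822879 ])}
{'mtx': array([[468.66382477,   0.        , 315.34055066],
       [  0.        , 468.66382477, 193.33933321],
       [  0.        ,   0.        ,   1.        ]]), 'k1': -0.1025403672634546, 'R': array([[ 0.6142547 , -0.7890171 ,  0.01196566],
       [-0.55241193, -0.44078546, -0.70749504],
       [ 0.56349998,  0.42797218, -0.706617  ]]), 't': array([-377.11414239,  371.400539  , 1278.08460161])}
```

View pics/top0c.png

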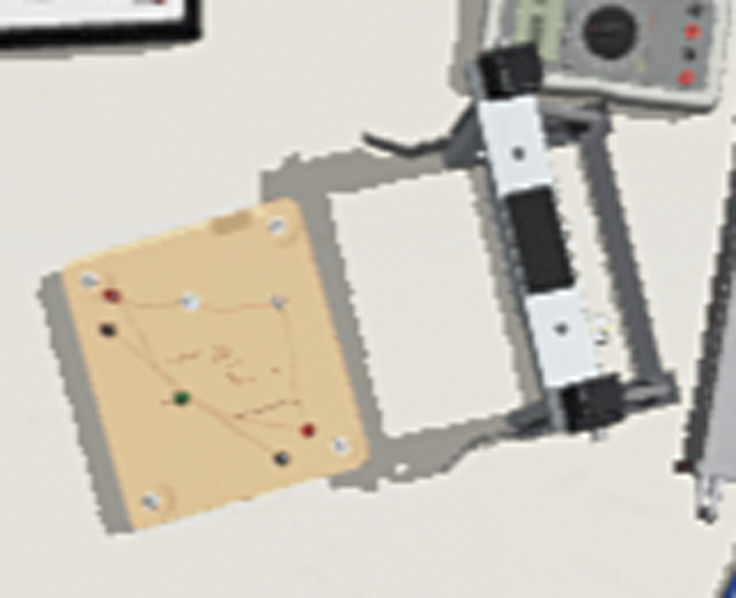

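The crop shows the panel corners at crop pixels (63,266), (297,197), (369,467) and (131,532). The ear tips are at (365,136) and (447,462), the bends at (410,153) and (487,437), the pad at (541,240), and the rail ends at (510,70) and (592,403). I'll fit the panel and stand frames from these.

Create geo.py:
```python
import numpy as np, cv2
from rig import robot
from scipy.optimize import least_squares
from scipy.spatial.transform import Rotation as Rn
def proj(n,P):
    c=robot.camera_model(n); X=np.atleast_2d(P)@c["R"].T+c["t"]; s=X[:,:2]/X[:,2:]
    s=s*(1+c["k1"]*(s**2).sum(1,keepdims=True)); return s@c["mtx"][:2,:2].T+c["mtx"][:2,2]
def fit(model,px,p0,n="top"):  # model pts in frame (mm), pixel list -> x,y,yaw of frame
    M=np.array(model,float); px=np.array(px,float)
    W=lambda p: np.c_[M[:,:2]@np.array([[np.cos(p[2]),np.sin(p[2])],[-np.sin(p[2]),np.cos(p[2])]])+p[:2],M[:,2]]
    r=least_squares(lambda p:((proj(n,W(p))-px)).ravel(),p0,x_scale=[10,10,.1],loss="soft_l1")
    return r.x,(proj(n,W(r.x))-px).round(1)
crop=lambda L:[((u+.5)/4.6-.5+220,(v+.5)/4.6-.5+120) for u,v in L]
def tool(): # tool R, pos
    s=robot.read_state(); return Rn.from_rotvec(s["ee_rot"]).as_matrix(),np.array(s["position"]),s
```

Run:
```python
from geo import *
# panel: own +y to stand (right in image), own x: y cross z ; z up -> x = image down? y=(right)=-Y world => x = y×z
w,h=107.5,95
# right edge corners TR,BR are +y ; x=y×z=(-Y)×Z = -X world -> down in image
p,e=fit([(-w,-h,42),(-w,h,42),(w,h,42),(w,-h,42)],crop([(63,266),(297,197),(369,467),(131,532)]),[546,177,-2.9])
print("panel",p,e.tolist())
R=np.deg2rad(-75)
s,e=fit([(-54,131,61),(-24,112,61),(-54,-131,61),(-24,-112,61),(53,0,237)],crop([(365,136),(410,153),(447,462),(487,437),(541,240)]),[590,-20,R])
print("stand",s,e.tolist())
c,sn=np.cos(s[2]),np.sin(s[2]); T=np.array([[c,sn],[-sn,c]])
py=np.array([-np.sin(p[2]),np.cos(p[2])])
print("low edge in stand",T@(p[:2]+95*py-s[:2]),"free",T@(p[:2]-95*py-s[:2]),"yaw rel",p[2]-s[2]-(-np.pi/2))
for q in [(546,177,40)]: print(T@(np.array(q[:2])-s[:2]))
print("free edge world",p[:2]-95*py)
```

```text
panel [540.83865567 178.26197433  -2.85044944] [[-0.8, -0.7], [0.2, -0.2], [0.7, 0.2], [-0.2, 0.7]]
stand [603.39209037 -19.55640466  -1.30245033] [[-0.2, -0.1], [-0.3, -0.7], [0.3, 2.3], [-1.2, 0.2], [1.6, -0.4]]
low edge in stand [-112.34852294   -5.70017569] free [-302.29915233  -10.03127151] yaw rel 0.022797215785013147
[-204.73856508   -3.22369599]
free edge world [513.56914149 269.26402704]
```

The fit agrees with the geometry: the low edge is at stand x = -112, nearly square, and must move about 120 mm. I'll move in behind the free edge.

The manual's scale: shifts go in shares of 400 mm and turns go in shares of 2 pi rad. Converting my numbers, -35 mm / 400 = -0.0875, -16.5 mm / 400 = -0.0413.

Request:
advance(segments=[-0.0875,-0.0413,0,0,0,0,85,-0.0875,-0.0413,0,0,0,0,85,-0.0875,-0.0413,0,0,0,0,85,-0.0875,-0.0413,0,0,0,0,85,-0.0875,-0.0413,0,0,0,0,85])

```text
time: 1.62
position: [299.3, 484.5, 404.8]
ee_rot: [0.373, 3.119, 0.0]
contact_force: [0.1, -0.5, 0.7]
opening: 85.2
gripper_force: 0.0
```

Request:
advance(segments=[-0.0875,-0.0413,0,0,0,0,85,-0.0875,-0.0413,0,0,0,0,85,-0.0875,-0.0413,0,0,0,0,85,-0.0875,-0.0413,0,0,0,0,85,-0.0875,-0.0413,0,0,0,0,85])

```text
time: 2.03
position: [450.1, 362.7, 405.0]
ee_rot: [0.374, 3.119, 0.001]
contact_force: [0.5, -0.6, 0.7]
opening: 85.4
gripper_force: 0.0
```

Request:
advance(segments=[-0.0875,-0.0413,0,0,0,0,85,-0.0875,-0.04,0,0,0,0,85,0,0,0.045,0,0,0.0188,85,0,0,0.045,0,0,0.0188,85,0,0,0.045,0,0,0.0188,85])

```text
time: 2.45
position: [510.0, 315.1, 350.4]
ee_rot: [0.929, 3.0, 0.001]
contact_force: [-0.4, 1.8, -0.3]
opening: 84.7
gripper_force: 0.0
```

Request:
advance(segments=[0,0,0.045,0,0,0.0188,85,0,0,0.045,0,0,0.0188,85,0,0,0.045,0,0,0.0188,85,0,0,0.045,0,0,0.0188,85,0,0,0.045,0,0,0.0188,85])

```text
time: 2.87
position: [509.2, 316.0, 260.0]
ee_rot: [1.759, 2.603, 0.0]
contact_force: [-0.2, -0.1, -0.2]
opening: 84.5
gripper_force: 0.0
```

Request:
advance(segments=[0,0,0.045,0,0,0.0188,85,0,0,0,0,0,0,85])

```text
time: 3.03
position: [508.0, 315.3, 239.5]
ee_rot: [-1.906, -2.495, 0.008]
contact_force: [-0.5, -0.5, -1.4]
opening: 84.9
gripper_force: 0.0
```

Add to geo.py:
```python
S=np.array([603.4,-19.6,0]); yaw=-1.302
Q=np.array([[np.cos(yaw),np.sin(yaw),0],[-np.sin(yaw),np.cos(yaw),0],[0,0,1]])  # world->stand
def rep(L=160):
    R,p,s=tool(); print("t",round(s["time"],2),"tip in stand",(Q@(p+L*R[:,2]-S)).round(1),"tool axes in stand\n",(Q@R).round(3),"\nF stand",(Q@s["contact_force"]).round(1),"q",np.round(s["q"],2),"open",round(s["opening"],1))
```

```bash
python3 -c "from geo import *; rep()"
```

```text
t 3.03 tip in stand [-348.    -3.8   79.5] tool axes in stand
 [[-1.     0.003  0.001]
 [ 0.003  1.    -0.005]
 [-0.001 -0.005 -1.   ]] 
F stand [ 0.4 -0.6 -1.4] q [0.54 0.61 1.78 0.   0.76 0.27] open 84.9
```

Scaled: 25 mm / 400 = 0.0625, -15 mm / 400 = -0.0375.

Request:
advance(segments=[0,0,0.0625,0,0,0,85,0,0,0.0625,0,0,0,85,0,0,0.035,0,0,0,85,-0.0375,0,0,0,0,0,85,-0.0375,0,0,0,0,0,85])

```text
time: 3.45
position: [517.2, 286.7, 178.7]
ee_rot: [-1.898, -2.503, 0.001]
contact_force: [0.1, -0.3, 0.8]
opening: 84.8
gripper_force: 0.0
```

Request:
advance(segments=[-0.025,0,0,0,0,0,85,-0.025,0,0,0,0,0,85,-0.025,0,0,0,0,0,85,-0.025,0,0,0,0,0,85,-0.025,0,0,0,0,0,85])

```text
time: 3.87
position: [531.1, 238.0, 179.6]
ee_rot: [1.902, 2.499, 0.002]
contact_force: [-1.0, 2.6, 1.3]
opening: 85.0
gripper_force: 1.0
```

Request:
advance(segments=[-0.025,0,0,0,0,0,85,-0.025,0,0,0,0,0,85,-0.025,0,0,0,0,0,85,-0.0125,0,0,0,0,0,85,0,0,0,0,0,0,85])

```text
time: 4.28
position: [541.1, 204.6, 179.1]
ee_rot: [1.903, 2.498, 0.004]
contact_force: [-0.5, 1.9, 1.1]
opening: 85.1
gripper_force: 0.8
```

Run:
```python
from geo import *
rep()
im=robot.snapshot("top"); cv2.imwrite("pics/top1c.png",cv2.resize(im[120:250,220:380],None,fx=4.6,fy=4.6,interpolation=cv2.INTER_CUBIC))
print(robot.boxes_of("top","panel"))
```

```text
t 4.28 tip in stand [-2.327e+02 -1.000e-01  1.910e+01] tool axes in stand
 [[-1.    -0.    -0.001]
 [-0.     1.     0.003]
 [ 0.001  0.003 -1.   ]] 
F stand [-2.   0.   1.1] q [0.34 0.69 1.83 0.   0.62 0.07] open 85.1
[{'centre': [567.0, 97.5, 41.4], 'conf': 0.82}]
```

View pics/top1c.png

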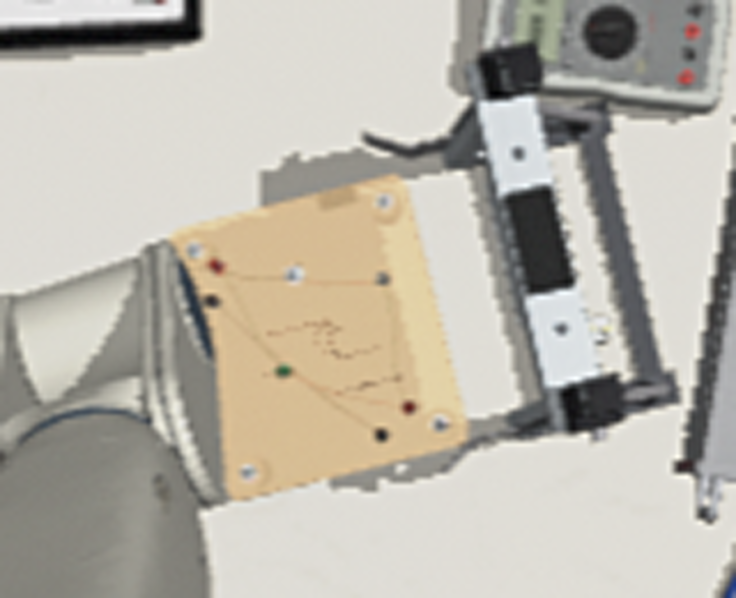

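The panel now has corners at crop pixels (170,240), (403,177), (468,435) and (230,500), with its lower-right corner close to the near ear.

Run:
```python
from geo import *
w,h=107.5,95
p,e=fit([(-w,-h,42),(-w,h,42),(w,h,42),(w,-h,42)],crop([(170,240),(403,177),(468,435),(230,500)]),[570,90,-2.85])
py=np.array([-np.sin(p[2]),np.cos(p[2]),0]); c=np.array([p[0],p[1],0])
print(p,e.tolist(),"low",Q@(c+95*py-S),"free",Q@(c-95*py-S),"yaw",p[2]-yaw+np.pi/2)
# refit stand w/ ears only
s,e=fit([(-54,131,61),(-24,112,61),(-54,-131,61),(-24,-112,61)],crop([(365,136),(410,153),(447,462),(487,437)]),[603,-20,yaw]); print(s,e.tolist())
s,e=fit([(45,109,237),(45,-109,237),(53,0,237)],crop([(510,70),(592,403),(541,240)]),[603,-20,yaw]); print(s,e.tolist())
```

```text
[563.43079502 100.676851    -2.87110761] [[-1.5, -1.7], [0.1, -1.5], [1.1, 1.8], [-0.1, 1.2]] low [-31.57266463  -6.43146819   0.        ] free [-221.57239371   -6.75232371    0.        ] yaw 0.0016887140962764668
[604.20391709 -20.80531311  -1.29812576] [[-0.0, -0.3], [-0.1, -0.9], [0.9, 2.1], [-0.7, -0.0]]
[605.01242191 -26.93747173  -1.31170687] [[-0.4, 2.1], [-0.8, -0.3], [4.1, -0.8]]
```

Scaled: -6 mm / 400 = -0.015, -4 mm / 400 = -0.01.

Request:
advance(segments=[-0.015,0.0013,0,0,0,0,85,-0.015,0.0013,0,0,0,0,85,-0.015,0.0013,0,0,0,0,85,-0.015,0.0013,0,0,0,0,85,-0.01,0.0013,0,0,0,0,85])

```text
time: 4.8
position: [549.8, 178.3, 178.7]
ee_rot: [1.902, 2.5, -0.0]
contact_force: [0.6, 2.2, 1.7]
opening: 85.3
gripper_force: 1.5
```

Request:
advance(segments=[-0.0075,0.0013,0,0,0,0,85,-0.0075,0.0013,0,0,0,0,85,0,0,0,0,0,0,85])

```text
time: 5.05
position: [552.2, 172.5, 178.5]
ee_rot: [-1.903, -2.499, 0.002]
contact_force: [0.8, -0.3, 0.1]
opening: 85.3
gripper_force: 0.0
```

```bash
python3 -c "from geo import *; rep()"
```

```text
t 5.05 tip in stand [-198.8    1.5   18.5] tool axes in stand
 [[-1.    -0.     0.   ]
 [-0.     1.    -0.001]
 [-0.    -0.001 -1.   ]] 
F stand [0.5 0.7 0.1] q [ 0.28  0.69  1.83 -0.    0.62  0.01] open 85.3
```

Scaled: -2 mm / 400 = -0.005.

Request:
advance(segments=[-0.005,0,0,0,0,0,85,-0.005,0,0,0,0,0,85,0,0,0,0,0,0,85])

```text
time: 5.3
position: [553.6, 170.1, 178.8]
ee_rot: [-1.904, -2.498, -0.003]
contact_force: [0.8, 7.9, -1.5]
opening: 85.0
gripper_force: 3.6
```

Request:
advance(segments=[-0.005,0,0,0,0,0,85,-0.005,0,0,0,0,0,85,0,0,0,0,0,0,85])

```text
time: 5.55
position: [554.5, 168.6, 179.0]
ee_rot: [-1.906, -2.495, -0.008]
contact_force: [-2.3, 25.8, -0.3]
opening: 84.8
gripper_force: 12.9
```

```bash
python3 -c "from geo import *; rep()"
```

```text
t 5.55 tip in stand [-195.1    3.3   19. ] tool axes in stand
 [[-1.     0.003 -0.005]
 [ 0.003  1.     0.003]
 [ 0.005  0.003 -1.   ]] 
F stand [-25.5   4.7  -0.3] q [0.27 0.69 1.83 0.01 0.62 0.  ] open 84.8
```

The panel is home: contact force is about 25 N and it's square. I'll back off, close the fingers partway and tilt the tool 50° so it can hook under the free edge.

Scaled: 36 mm / 400 = 0.09, 34 mm / 400 = 0.085, -0.125 rad / 6.2832 = -0.0199.

Request:
advance(segments=[0.09,0,0,0,0,0,45,0.09,0,0,0,0,0,45,0.09,0,0,0,0,0,45,0.085,0,0,0,0,0,45,0,0,0,0,-0.0199,0,45])

```text
time: 5.97
position: [515.1, 306.5, 178.7]
ee_rot: [1.845, 2.424, -0.108]
contact_force: [0.2, -2.5, -1.2]
opening: 45.0
gripper_force: 0.0
```

Request:
advance(segments=[0,0,0,0,-0.0199,0,45,0,0,0,0,-0.0199,0,45,0,0,0,0,-0.0199,0,45])

```text
time: 6.22
position: [516.4, 302.7, 178.9]
ee_rot: [1.64, 2.157, -0.42]
contact_force: [-1.5, -0.6, 0.0]
opening: 44.8
gripper_force: 0.0
```

Request:
advance(segments=[0,0,0,0,-0.0199,0,45,0,0,0,0,-0.0199,0,45,0,0,0,0,-0.0199,0,45,0,0,0,0,0,0,45])

```text
time: 6.55
position: [515.8, 302.9, 177.5]
ee_rot: [1.426, 1.88, -0.671]
contact_force: [-0.3, 0.6, -0.5]
opening: 44.5
gripper_force: 0.0
```

Run:
```python
from geo import *
rep(168)
im=robot.snapshot("top"); cv2.imwrite("pics/top2c.png",cv2.resize(im[120:250,220:380],None,fx=4.6,fy=4.6,interpolation=cv2.INTER_CUBIC))
im=robot.snapshot("scene"); cv2.imwrite("pics/scene2.png",cv2.resize(im[100:280,180:420],None,fx=3.3,fy=3.3,interpolation=cv2.INTER_CUBIC))
```

```text
t 6.55 tip in stand [-205.     1.3   70.1] tool axes in stand
 [[-0.639 -0.003  0.769]
 [-0.004  1.     0.001]
 [-0.769 -0.002 -0.639]] 
F stand [-0.6 -0.1 -0.5] q [ 0.66  0.82  1.7  -0.86  1.22  0.95] open 44.5
```

View pics/top2c.png

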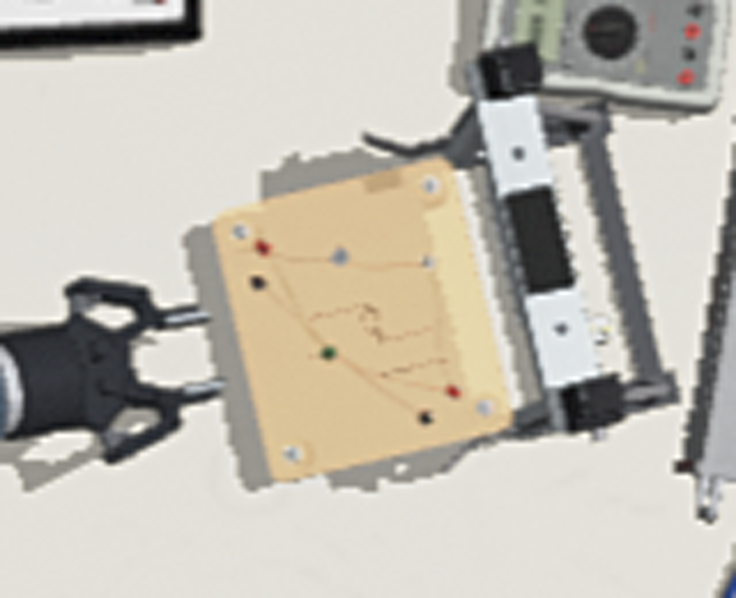

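View pics/scene2.png

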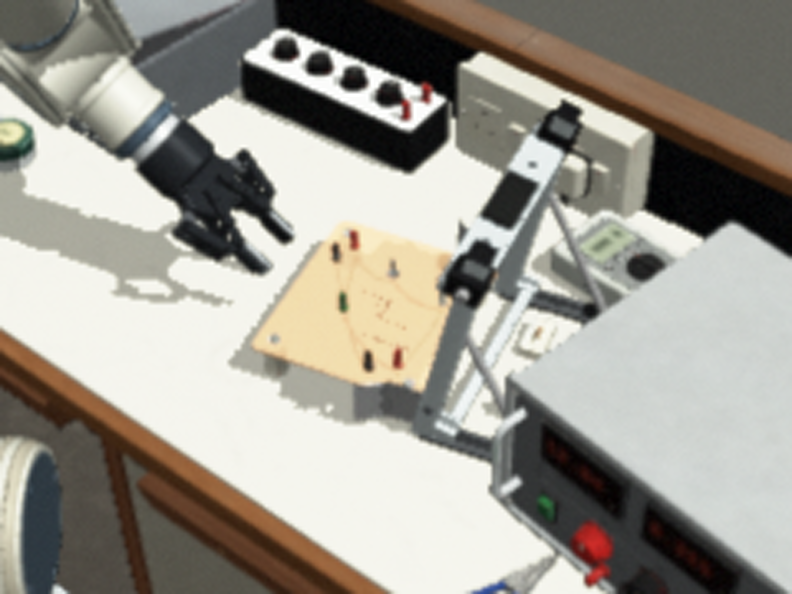

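The panel sits between the ears (crop corners at about (212,222), (446,155), (513,418) and (275,482)), and the fingers are just in front of its free edge. Next I'll fit the panel's pose and plan the tip path.

Run:
```python
from geo import *
w,h=107.5,95
p,e=fit([(-w,-h,42),(-w,h,42),(w,h,42),(w,-h,42)],crop([(212,222),(446,155),(513,418),(275,482)]),[570,90,-2.85])
py=np.array([-np.sin(p[2]),np.cos(p[2]),0]); c=np.array([p[0],p[1],0])
print(p,e.tolist(),"low",Q@(c+95*py-S),"free",Q@(c-95*py-S),"yaw",p[2]-yaw+np.pi/2)
a=np.deg2rad(39.7); d=np.array([np.cos(a),-np.sin(a)]); n=np.array([np.sin(a),np.cos(a)]); ht=12
last=None
for th in range(0,103,6):
    t=np.deg2rad(th); ze=max(40*np.cos(t)-7*np.sin(t),2); xe=.2126*ze
    al=np.array([-np.cos(t),np.sin(t)]); un=np.array([-np.sin(t),-np.cos(t)]); e0=np.array([xe,ze])
    if t<=a: tip=e0+190*al+2*un-ht*n+18*d
    else: tip=e0+(172-32*(t-a)/(np.deg2rad(102)-a))*al+2*un-ht*n
    dv=np.zeros(2) if last is None else tip-last
    print(th,tip.round(1),"tool x,z step",(-dv@n).round(1),(dv@d).round(1)); last=tip
```

```text
[578.55731648  67.58671708  -2.86570818] [[-1.3, -1.7], [0.1, -0.9], [1.1, 1.1], [-0.1, 1.1]] low [ 4.34416124 -0.12296667  0.        ] free [-185.65106581   -1.46970282    0.        ] yaw 0.007088144358669446
0 [-175.3   17.3] tool x,z step 0.0 0.0
6 [-174.7   36.2] tool x,z step -15.0 -11.6
12 [-172.1   54.5] tool x,z step -15.7 -9.7
18 [-167.5   72. ] tool x,z step -16.4 -7.6
24 [-161.    88.4] tool x,z step -16.8 -5.5
30 [-152.7  103.7] tool x,z step -17.0 -3.4
36 [-142.7  117.6] tool x,z step -17.1 -1.2
42 [-130.6  128.6] tool x,z step -16.2 2.2
48 [-116.8  135.6] tool x,z step -14.2 6.1
54 [-102.3  140.6] tool x,z step -13.1 8.0
60 [-87.2 143.6] tool x,z step -11.9 9.7
66 [-71.9 144.6] tool x,z step -10.6 11.2
72 [-56.4 143.7] tool x,z step -9.1 12.5
78 [-40.9 141.4] tool x,z step -8.1 13.4
84 [-24.8 141. ] tool x,z step -10.0 12.6
90 [ -9.2 138.9] tool x,z step -8.4 13.3
96 [  5.7 135.3] tool x,z step -6.7 13.9
102 [ 19.9 130.1] tool x,z step -5.1 14.2
```

Scaled: 10.6 mm / 400 = 0.0265, 8.8 mm / 400 = 0.022.

Request:
advance(segments=[0.0265,0,0.022,0,0,0,45,0.0265,0,0.022,0,0,0,45,0.0265,0,0.022,0,0,0,45,0.0265,0,0.022,0,0,0,45,0,0,0,0,0,0,45])

```text
time: 7.07
position: [515.4, 301.8, 120.1]
ee_rot: [1.431, 1.884, -0.672]
contact_force: [0.5, -0.6, 0.0]
opening: 44.8
gripper_force: 0.0
```

Request:
advance(segments=[-0.0215,0,0.026,0,0,0,45,-0.0215,0,0.026,0,0,0,45,0,0,0,0,0,0,45])

```text
time: 7.32
position: [524.1, 274.1, 123.5]
ee_rot: [1.433, 1.881, -0.669]
contact_force: [0.0, -0.9, 1.0]
opening: 44.9
gripper_force: 0.0
```

```bash
python3 -c "from geo import *; rep(168)"
```

```text
t 7.32 tip in stand [-175.6    1.3   15.4] tool axes in stand
 [[-0.643  0.001  0.766]
 [-0.     1.    -0.001]
 [-0.766 -0.001 -0.643]] 
F stand [ 0.8 -0.2  1. ] q [ 0.62  0.9   1.71 -0.92  1.14  1.02] open 44.9
```

Scaled: -8 mm / 400 = -0.02, -7.5 mm / 400 = -0.0188.

Request:
advance(segments=[-0.0188,0,-0.0145,0,0,0,45,-0.0188,0,-0.0145,0,0,0,45,-0.02,0,-0.0125,0,0,0,45,-0.02,0,-0.0125,0,0,0,45])

```text
time: 7.65
position: [524.7, 273.8, 162.7]
ee_rot: [1.432, 1.882, -0.665]
contact_force: [-0.5, 0.3, -0.8]
opening: 45.0
gripper_force: 0.5
```

Request:
advance(segments=[-0.02,0,-0.01,0,0,0,45,-0.02,0,-0.01,0,0,0,45,-0.0213,0,-0.0075,0,0,0,45,-0.0213,0,-0.0075,0,0,0,45])

```text
time: 7.98
position: [527.4, 263.4, 196.4]
ee_rot: [1.432, 1.882, -0.666]
contact_force: [-0.8, 1.6, -0.1]
opening: 44.9
gripper_force: 0.7
```

Request:
advance(segments=[-0.0213,0,-0.0043,0,0,0,45,-0.0213,0,-0.0043,0,0,0,45,-0.0213,0,-0.0015,0,0,0,45,-0.0213,0,-0.0015,0,0,0,45,0,0,0,0,0,0,45])

```text
time: 8.4
position: [532.7, 244.7, 225.5]
ee_rot: [1.433, 1.881, -0.666]
contact_force: [-0.9, -0.3, 0.1]
opening: 45.2
gripper_force: 0.3
```

Run:
```python
from geo import *
rep(168)
im=robot.snapshot("scene"); cv2.imwrite("pics/scene3.png",cv2.resize(im[100:280,180:420],None,fx=3.3,fy=3.3,interpolation=cv2.INTER_CUBIC))
```

```text
t 8.4 tip in stand [-145.     2.1  117.4] tool axes in stand
 [[-0.644 -0.     0.765]
 [ 0.     1.     0.001]
 [-0.765  0.001 -0.644]] 
F stand [ 0.1 -0.9  0.1] q [ 0.57  0.72  1.76 -0.9   1.2   0.88] open 45.2
```

View pics/scene3.png

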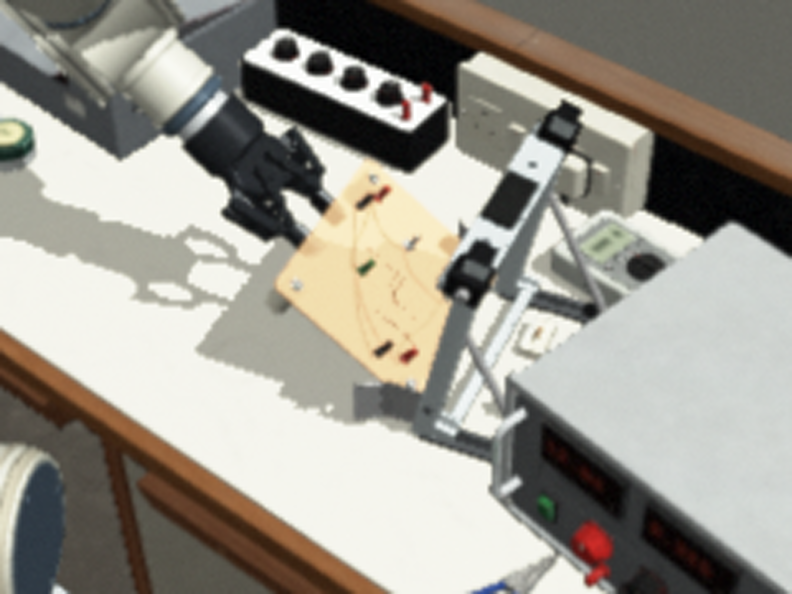

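The panel is tilted about 36°, resting on both fingers, with its low edge against the uprights. I'll keep tipping it along the arc.

Scaled: -8 mm / 400 = -0.02, -7 mm / 400 = -0.0175.

Request:
advance(segments=[-0.02,0,0.0025,0,0,0,45,-0.02,0,0.0025,0,0,0,45,-0.0175,0,0.0075,0,0,0,45,-0.0175,0,0.0075,0,0,0,45,-0.0163,0,0.01,0,0,0,45])

```text
time: 8.87
position: [541.2, 213.4, 244.9]
ee_rot: [1.432, 1.882, -0.667]
contact_force: [0.6, 0.8, 0.3]
opening: 44.9
gripper_force: 0.4
```

Request:
advance(segments=[-0.0163,0,0.01,0,0,0,45,-0.015,0,0.0125,0,0,0,45,-0.015,0,0.0125,0,0,0,45,-0.0133,0,0.014,0,0,0,45,-0.0133,0,0.014,0,0,0,45])

```text
time: 9.28
position: [551.3, 176.7, 250.4]
ee_rot: [1.432, 1.882, -0.667]
contact_force: [0.4, 0.7, -0.2]
opening: 45.2
gripper_force: 0.2
```

Request:
advance(segments=[-0.0113,0,0.0155,0,0,0,45,-0.0113,0,0.0155,0,0,0,45,-0.01,0,0.0168,0,0,0,45,-0.01,0,0.0168,0,0,0,45,0,0,0,0,0,0,45])

```text
time: 9.7
position: [559.4, 146.5, 246.4]
ee_rot: [1.433, 1.882, -0.669]
contact_force: [-0.2, -0.6, 0.5]
opening: 44.8
gripper_force: 0.0
```

Run:
```python
from geo import *
rep(168)
im=robot.snapshot("scene"); cv2.imwrite("pics/scene4.png",cv2.resize(im[100:280,180:420],None,fx=3.3,fy=3.3,interpolation=cv2.INTER_CUBIC))
```

```text
t 9.7 tip in stand [-43.2   1.6 138.3] tool axes in stand
 [[-0.644  0.     0.765]
 [-0.001  1.    -0.001]
 [-0.765 -0.001 -0.644]] 
F stand [ 0.5 -0.3  0.5] q [ 0.4   0.66  1.81 -1.01  1.11  0.82] open 44.8
```

View pics/scene4.png

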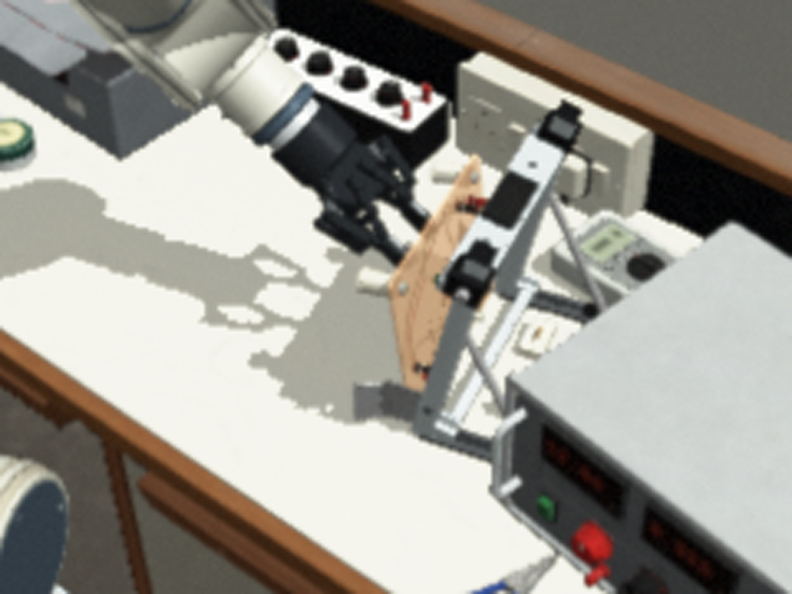

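The panel is near 75–80°, standing on its low edge and clear of the rail. I'll finish the tip slowly.

Scaled: 6.6 mm / 400 = 0.0165, 6.3 mm / 400 = 0.0158.

Request:
advance(segments=[-0.0125,0,0.0158,0,0,0,45,-0.0125,0,0.0158,0,0,0,45,-0.0105,0,0.0165,0,0,0,45,-0.0105,0,0.0165,0,0,0,45])

```text
time: 10.08
position: [567.9, 116.8, 244.3]
ee_rot: [1.431, 1.882, -0.667]
contact_force: [0.3, 0.7, -0.1]
opening: 45.1
gripper_force: 0.1
```

Request:
advance(segments=[-0.0083,0,0.0175,0,0,0,45,-0.0083,0,0.0175,0,0,0,45,-0.0063,0,0.0175,0,0,0,45,-0.005,0,0.0125,0,0,0,45,0,0,0,0,0,0,45])

```text
time: 10.5
position: [574.8, 91.8, 236.3]
ee_rot: [1.434, 1.882, -0.666]
contact_force: [-4.8, 8.7, 5.0]
opening: 45.0
gripper_force: 5.2
```

```bash
python3 -c "from geo import *; rep(168)"
```

```text
t 10.5 tip in stand [ 13.5   2.1 128. ] tool axes in stand
 [[-0.645 -0.     0.764]
 [ 0.     1.     0.   ]
 [-0.764  0.    -0.645]] 
F stand [-9.6 -2.4  5. ] q [ 0.31  0.67  1.83 -1.08  1.05  0.81] open 45.0
```

Scaled: -40 mm / 400 = -0.1, -30 mm / 400 = -0.075, 0.12 rad / 6.2832 = 0.0191.

Request:
advance(segments=[0,0,-0.025,0,0,0,45,0,0,-0.075,0,0,0,45,0,0,-0.1,0,0,0,45,0,0,-0.1,0,0,0,0,0,0,0,0,0.0191,0,0])

```text
time: 10.92
position: [550.5, 184.9, 317.0]
ee_rot: [1.496, 1.974, -0.585]
contact_force: [0.3, 0.4, -0.7]
opening: 21.4
gripper_force: 0.0
```

Request:
advance(segments=[0,0,0,0,0.0191,0,0,0,0,0,0,0.0191,0,0,0,0,0,0,0.0191,0,0,0,0,0,0,0.0191,0,0])

```text
time: 11.25
position: [550.5, 180.3, 313.9]
ee_rot: [1.767, 2.325, -0.235]
contact_force: [-1.1, -1.0, -0.8]
opening: 0.2
gripper_force: 0.0
```

Request:
advance(segments=[0,0,0,0,0.0191,0,0,0,0,0,0,0.0191,0,0,0,0,0,0,0.0191,0,0,0,0,0,0,0.0191,0,0,0,0,0,0,0,0,0])

```text
time: 11.67
position: [550.7, 179.1, 313.4]
ee_rot: [-1.798, -2.358, -0.193]
contact_force: [-0.2, -0.6, -0.7]
opening: -0.1
gripper_force: 0.0
```

Run:
```python
from geo import *
rep(173)
a=robot.snapshot("top"); b=robot.snapshot("scene")
f=lambda im:cv2.resize(im,(395,395),interpolation=cv2.INTER_CUBIC)
cv2.imwrite("pics/both5.png",np.hstack([f(a[130:230,280:380]),f(b[120:250,280:410])]))
for n in("top","scene"):
    for q in("panel","low_edge","free_edge","rail","rail_pad"): print(n,q,[(np.round(Q@(np.array(d["centre"])-S)),round(d["conf"],2)) for d in robot.boxes_of(n,q)[:2]])
```

```text
t 11.67 tip in stand [-242.3    2.   144.4] tool axes in stand
 [[-0.977  0.001 -0.212]
 [ 0.001  1.     0.   ]
 [ 0.212 -0.    -0.977]] 
F stand [ 0.5 -0.3 -0.7] q [ 0.25  0.48  1.8   0.28  0.89 -0.2 ] open -0.1
top panel [(array([ 5.,  4., 92.]), 0.85)]
top low_edge [(array([-1.,  8., 97.]), 0.87), (array([ 41.,   1., 229.]), 0.75)]
top free_edge [(array([ 4.,  2., 98.]), 0.85), (array([ 149., -276.,   10.]), 0.64)]
top rail [(array([ 47.,   3., 229.]), 0.79)]
top rail_pad [(array([ 40.,   3., 230.]), 0.82)]
scene panel [(array([ -2., -84., 166.]), 0.49)]
scene low_edge [(array([ -3., -84., 159.]), 0.5)]
scene free_edge [(array([  1., -84., 162.]), 0.78), (array([ 39., -42., 120.]), 0.34)]
scene rail [(array([ 50.,  -8., 234.]), 0.78)]
scene rail_pad [(array([ 48.,  -7., 228.]), 0.95), (array([ 286., -351.,   12.]), 0.6)]
```

View pics/both5.png

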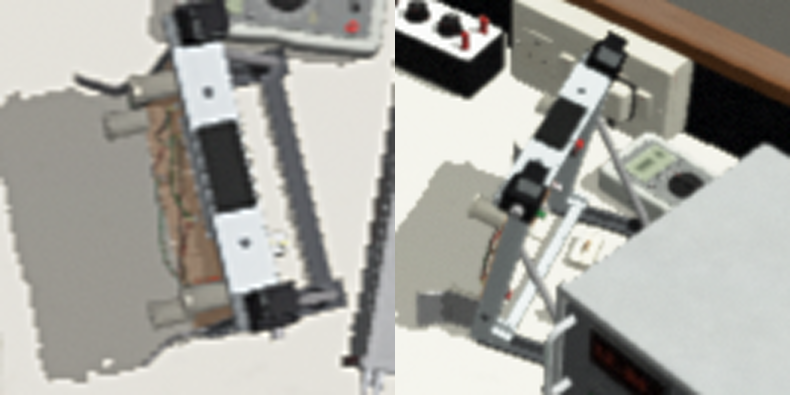

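Left half (top view): the panel leans against the uprights under the rail, feet out at crop pixels (130,92), (105,125), (155,312) and (185,300). Right half (scene view): the same from the other side, with nothing disturbed. I'll check centring and lean by projecting the nominal finished pose.

Run:
```python
from geo import *
t=np.deg2rad(102)
al=np.array([-np.cos(t),0,np.sin(t)]); un=np.array([-np.sin(t),0,-np.cos(t)])
for x0 in(-2,):
  for sx in(88,-88):
    for s in(20,170):
      P=np.array([x0,sx,2])+s*al+40*un
      print(sx,s,P.round(),((proj("top",Q.T@P+S)[0]-[280,130])*3.95).round(), ((proj("top",Q.T@(P+[0,5,0])+S)[0]-[280,130])*3.95).round())
# pad in stand coordinates by pixel: top (226,165), scene crop (562,123)->
def ray(n,px,z):
    c=robot.camera_model(n); u=cv2.undistortPoints(np.array([[px]],float),c["mtx"],np.array([c["k1"],0,0,0.]))[0,0]
    v=c["R"].T@np.array([u[0],u[1],1]); o=-c["R"].T@c["t"]; return Q@(o+v*(z-o[2])/v[2]-S)
print(ray("top",[280+226/3.95,130+165/3.95],235),ray("scene",[280+(562-395)*130/395,120+123*130/395],235))
```

```text
88 20 [-37.  88.  30.] [107. 123.] [105. 117.]
88 170 [ -6.  88. 177.] [133.  85.] [131.  79.]
-88 20 [-37. -88.  30.] [155. 313.] [153. 308.]
-88 170 [ -6. -88. 177.] [187. 298.] [185. 292.]
[4.80522424e+01 2.23376974e-01 2.35000000e+02] [ 54.63298588  -6.73982623 235.        ]
```

The projected feet match the picture within about 1 mm, so the panel stands correctly. Next I'll move over the rail pad with the fingers closed and the tool tilted 12° along the uprights.

The manual's scale: shifts go in shares of 400 mm and turns go in shares of 2 pi rad. Converting my numbers, -35 mm / 400 = -0.0875.

Request:
advance(segments=[0,0,-0.0875,0,0,0,0,0,0,-0.0875,0,0,0,0,0,0,-0.0875,0,0,0,0,0,0,-0.0875,0,0,0,0])

```text
time: 12.6
position: [558.1, 151.7, 451.7]
ee_rot: [-1.798, -2.363, -0.187]
contact_force: [0.8, -0.3, 0.1]
opening: -0.3
gripper_force: 0.0
```

Request:
advance(segments=[-0.0825,-0.0013,-0.018,0,0,0,0,-0.0825,-0.0013,-0.018,0,0,0,0,-0.0825,-0.0013,-0.018,0,0,0,0,-0.0825,-0.0013,-0.018,0,0,0,0])

```text
time: 12.93
position: [592.4, 20.0, 451.6]
ee_rot: [-1.798, -2.364, -0.188]
contact_force: [1.9, 0.6, -0.1]
opening: 0.1
gripper_force: 0.0
```

Request:
advance(segments=[-0.0825,-0.0013,-0.018,0,0,0,0,-0.0825,-0.0013,-0.018,0,0,0,0,-0.0825,-0.0013,-0.018,0,0,0,0,-0.0825,-0.0013,-0.018,0,0,0,0,0,0,0,0,0,0,0])

```text
time: 13.35
position: [627.5, -114.5, 451.8]
ee_rot: [-1.805, -2.362, -0.187]
contact_force: [-0.6, 0.5, -0.4]
opening: -0.4
gripper_force: 0.0
```

```bash
python3 -c "from geo import *; rep(173)"
```

```text
t 13.35 tip in stand [ 62.5  -1.9 282.5] tool axes in stand
 [[-0.979  0.003 -0.205]
 [ 0.003  1.     0.001]
 [ 0.205  0.    -0.979]] 
F stand [-0.6 -0.4 -0.4] q [-0.24  0.42  1.53  0.19  1.3  -0.56] open -0.4
```

Scaled: 15 mm / 400 = 0.0375, 5 mm / 400 = 0.0125.

Request:
advance(segments=[0,0,0.0375,0,0,0,0,0,0,0.0375,0,0,0,0,0,0,0.0125,0,0,0,0,0,0,0.0075,0,0,0,0,0,0,0.0075,0,0,0,0])

```text
time: 13.77
position: [624.3, -100.9, 411.9]
ee_rot: [-1.797, -2.364, -0.188]
contact_force: [-0.3, -0.3, 0.2]
opening: -0.2
gripper_force: 0.0
```

Request:
advance(segments=[0,0,0.0075,0,0,0,0,0,0,0.0075,0,0,0,0])

```text
time: 13.93
position: [624.1, -99.9, 406.5]
ee_rot: [-1.798, -2.364, -0.189]
contact_force: [-0.3, 0.7, 0.6]
opening: -0.1
gripper_force: 0.0
```

Request:
advance(segments=[0,0,0.0075,0,0,0,0,0,0,0.0075,0,0,0,0])

```text
time: 14.1
position: [623.8, -98.8, 400.7]
ee_rot: [-1.798, -2.364, -0.189]
contact_force: [0.2, 0.9, 4.0]
opening: 0.2
gripper_force: 1.7
```

```bash
python3 -c "from geo import *; rep(173)"
```

```text
t 14.1 tip in stand [ 46.   -1.3 231.4] tool axes in stand
 [[-0.978 -0.001 -0.207]
 [-0.001  1.     0.001]
 [ 0.207  0.001 -0.978]] 
F stand [-0.8  0.4  4. ] q [-0.21  0.46  1.59  0.2   1.2  -0.57] open 0.2
```

Scaled: 3 mm / 400 = 0.0075.

Request:
advance(segments=[0,0,0.0075,0,0,0,0,0,0,0.0075,0,0,0,0,0,0,0.0075,0,0,0,0])

```text
time: 14.35
position: [623.2, -97.0, 391.4]
ee_rot: [-1.798, -2.364, -0.189]
contact_force: [0.5, 1.0, 4.1]
opening: 0.5
gripper_force: 1.7
```

Request:
advance(segments=[0,0,0.0075,0,0,0,0,0,0,0.0075,0,0,0,0,0,0,0,0,0,0,0])

```text
time: 14.6
position: [622.7, -95.8, 384.7]
ee_rot: [-1.798, -2.363, -0.187]
contact_force: [-0.1, -0.4, -0.2]
opening: -0.2
gripper_force: 0.0
```

Request:
advance(segments=[0,0,0.0075,0,0,0,0,0,0,0.005,0,0,0,0,0,0,0,0,0,0,0])

```text
time: 14.85
position: [622.3, -94.9, 379.8]
ee_rot: [-1.798, -2.363, -0.187]
contact_force: [0.6, -0.0, -0.1]
opening: 0.1
gripper_force: 0.0
```

```bash
python3 -c "from geo import *; rep(173)"
```

```text
t 14.85 tip in stand [ 41.7  -2.1 210.6] tool axes in stand
 [[-0.978 -0.001 -0.207]
 [-0.001  1.    -0.001]
 [ 0.207 -0.001 -0.978]] 
F stand [ 0.2  0.6 -0.1] q [-0.21  0.48  1.61  0.2   1.16 -0.57] open 0.1
```

Scaled: 1.5 mm / 400 = 0.0038.

Request:
advance(segments=[0,0,0.0038,0,0,0,0,0,0,0,0,0,0,0], only="pos|contact")

```text
position: [622.2, -94.7, 378.6]
contact_force: [-0.9, -0.7, 0.4]
```

Request:
advance(segments=[0,0,0.0038,0,0,0,0,0,0,0,0,0,0,0], only="pos|contact")

```text
position: [622.1, -94.4, 377.3]
contact_force: [-0.0, -0.6, 0.5]
```

Request:
advance(segments=[0,0,0.0025,0,0,0,0,0,0,0,0,0,0,0], only="pos|contact")

```text
position: [622.1, -94.3, 376.9]
contact_force: [-1.8, -1.2, 5.2]
```

Scaled: 1 mm / 400 = 0.0025.

Request:
advance(segments=[0,0,0.0025,0,0,0,0,0,0,0,0,0,0,0], only="pos|contact")

```text
position: [622.1, -94.2, 376.8]
contact_force: [-4.5, -1.9, 10.7]
```

Request:
advance(segments=[0,0,0.0025,0,0,0,0,0,0,0,0,0,0,0], only="pos|contact")

```text
position: [622.0, -94.2, 376.8]
contact_force: [-7.0, -3.6, 16.3]
```

The rail stops hard at tip z ≈ 207.6 mm, which matches 30 mm of rail travel, so it's seated on the panel's edge. I'll retreat and check once.

Scaled: -35 mm / 400 = -0.0875, -20 mm / 400 = -0.05.

Request:
advance(segments=[0,0,-0.015,0,0,0,0,0,0,-0.05,0,0,0,0,0,0,-0.0875,0,0,0,0,0,0,-0.0875,0,0,0,0,0,0,0,0,0,0,0], only="pos|contact")

```text
position: [629.1, -114.0, 475.7]
contact_force: [0.9, 0.1, 0.3]
```

Request:
advance(segments=[0.095,0,0,0,0,0,0,0.095,0,0,0,0,0,0,0.095,0,0,0,0,0,0,0.095,0,0,0,0,0,0,0.095,0,0,0,0,0,0], only="pos|contact")

```text
position: [577.1, 67.7, 508.0]
contact_force: [1.3, 1.0, 0.0]
```

Request:
advance(segments=[0.095,0,0,0,0,0,0,0.095,0,0,0,0,0,0,0,0,0,0,0,0,0,0,0,0,0,0,0,0,0,0,0,0,0,0,0], only="pos|contact")

```text
position: [558.0, 138.0, 523.4]
contact_force: [0.8, -0.6, -0.3]
```

Run:
```python
from geo import *
rep(173)
a=robot.snapshot("top"); b=robot.snapshot("scene")
f=lambda im:cv2.resize(im,(395,395),interpolation=cv2.INTER_CUBIC)
cv2.imwrite("pics/both6.png",np.hstack([f(a[130:230,280:380]),f(b[120:250,280:410])]))
```

```text
t 16.93 tip in stand [-199.8   -2.1  354.1] tool axes in stand
 [[-0.978 -0.002 -0.207]
 [-0.002  1.    -0.001]
 [ 0.207 -0.001 -0.978]] 
F stand [ 0.8  0.6 -0.3] q [ 0.18  0.24  1.62  0.21  1.31 -0.15] open -0.0
```

View pics/both6.png

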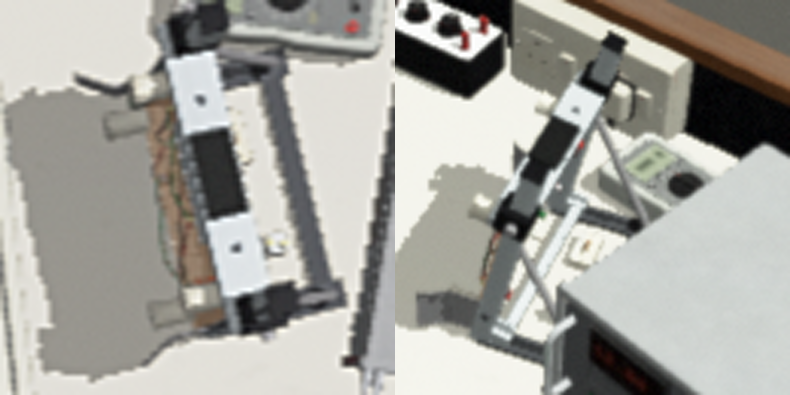

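In both halves the rail is down on the panel's top edge (top-view pad now at (218,172)). The feet are still at the same pixels, (107,125) and (155,312), and the bystanders behind the uprights are unmoved, so I'm handing in.

```bash
python3 -c "from rig import robot; print(robot.hand_in())"
```

```text
the job is handed in; nothing more can be done
None
```

The panel leans feet-out on both uprights with the clamp rail pressed onto its top edge, the arm is clear, and the job was handed in at about 17 s of the 72 s; the hand-in returned no verdict.

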